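# Sort steering-rack overhaul parts into their kit nests

## Robot

A 6-joint arm with a two-finger parallel gripper is mounted at the origin on a cart in front of the work surface, level with it; the furniture and walls round the work are solid. World frame = base frame: x ahead of the robot, y to its left, z up, the work surface at z = 0. Lengths are in m, angles in rad, forces in N, time in s.
With the tool pointing down it reaches from about 0.35 to 0.975 m from the base axis. Payload 4.9 kg.
Tool frame: the origin (TCP) lies between the finger pads; the fingertips stand 14 mm ahead of it and the grasp point (between the pads) lies 5 mm behind it (manip.finger_overhang is the distance from the TCP to the fingertips, in m); z points along the fingers, y is the line along which they close (so a half turn about z gives the same grasp; the last joint's range is limited). The gripper opens to 85 mm and grips with 20 to 120 N. Pads are 22 mm wide; open, the fingers measure 114 mm over their backs; the gripper's body (76 mm by 85 mm) begins 54 mm behind the grasp point. The pads swing forward as they close: fully open they stand 13 mm farther back than shut.
Start: joints at [0.988, 0.053, 1.613, -0, 1.476, -0.119], TCP at [0.28, 0.559, 0.245] pointing down, gripper open.
Joint ranges: [-3.01, 3.01], [-1.01, 2.22], [0.06, 2.58], [-1.02, 4.17], [0.09, 2.62], [-3.14, 3.14]. Speed limits (rad/s): [2.57, 2.57, 3.14, 3.14, 3.14, 3.14].

## Interface

Orientations are given as a unit quaternion [w, x, y, z].
In Python, from plant import manip, grab_frame gives the robot as it stands.
- The arm moves only by the tool servo_tool, never from a script. Its argument "deltas" is a list that holds one entry, the list of rows, each a list of 5 numbers: the opening in per cent of the stroke, from 0 (shut) to 100 (fully open), then the shift along the world's x, y, z in m, then the turn about the world's z in degrees. A call has exactly 8 rows; each row shifts and turns the commanded pose from where the row before left it; what a row does not reach is not made up. A row lasts 1/10 s, in which the tool goes at most 50 mm and 8.59 degrees, less where a joint would pass 70% of its speed; a pose out of reach is approached as far as the arm can. A call is refused whole if a number of a shift passes 0.05 or a number of a turn 8.59, either way. A call with a gripper value outside its range is refused whole. The fingers move at their own pace and stop on an object; the grip force is fixed at half the most. Time passes only in rows, so rows that do not move let the fingers close, or fill a call up. It gives the time, the measured TCP pose, the force, the opening and the grip force at its end, in the units of the state.
- manip.state(): the state, without advancing time (a new reading comes with each control period).
- grab_frame(name): name is "side" or "top"; returns a dict with "pixels" (420x560x3 uint8, red, green, blue), "z_map" (420x560 float32, m along the optical axis (not along the pixel's ray), 0 where there is no reading), "fx", "fy", "cx", "cy" (pixels), "rvec" (rotation vector, rad) and "tvec" (3), from world to camera coordinates, as OpenCV has them. Camera axes: x right, y down, z forward; pixel columns grow to the right and rows downward; lengths in m; the calibration is good to about 2 mm. A picture is of the moment at which its call begins.
- manip.job_done(): hands the job in; it is judged then, once.
The state is a dict: "time": time; "joint_pos": joint angles; "joint_vel": joint speeds; "joint_efforts": joint torques, N m; "tool_pos": TCP position; "tool_rot": TCP orientation; "contact_force": force on the tool from outside, world axes, zero at the start; "ft_torque": the same for the moment, N m; "gripper_width": opening from 0.0 (shut) to 1.0 (fully open); "grasp_force": force on a finger pad.
Only numpy, scipy, OpenCV 4.12 (cv2) and the standard library are available. Lean on these libraries where they do the work, as an engineer would, in place of code of your own. Each camera call takes 0.05 s, during which the arm holds its last target. There are 200 camera calls.

## Task

Sort the loose overhaul parts on the bench into the three pale plastic kit nests. In each round nest lay the ball bearing that matches its size flat on the bottom and the matching rubber seal flat on the ledge above it; lay the clevis lengthwise in the oblong nest. Leave every part released and fully seated.

Things in the scene. Friction and masses are not known exactly. Their poses are not given: they have to be found in the camera images.
- bearing_large_center (a point): Large steel ball bearing, 52 mm outer diameter, 12 mm thick (do not count on its bore). Lies flat on the bench at the start; its centre, half-way up; z along its axis.
- bearing_small_center (a point): Small steel ball bearing, 42 mm outer diameter, 12 mm thick (do not count on its bore). Lies flat on the bench at the start; its centre, half-way up; z along its axis.
- seal_large_center (a point): Large black rubber shaft seal, a stiff ring: 78 mm outer, 48 mm inner diameter (wall 15 mm), 9 mm thick. Too wide for some grippers: pinch its wall, one finger in the bore. Lies flat on the bench at the start; its centre, half-way up; z along its axis. (This point is in the open bore.)
- seal_small_center (a point): Small black rubber shaft seal, a stiff ring: 66 mm outer, 48 mm inner diameter (wall 9 mm), 9 mm thick. Lies flat on the bench at the start; its centre, half-way up; z along its axis. (This point is in the open bore.)
- clevis_center (a point): Small steel clevis with cross pin, lying flat: 92 mm long, 40 mm over the pin at the fork end, 27 mm wide at its middle, 16 mm high. The point is mid-length and mid-width, 8 mm above its underside; y runs along its length (fork at -y, shank at +y), x across, z up. Can be gripped across x here.
- nest_large: Large round nest: pale plastic block, fixed, 110 mm square, 30 high. Origin: centre of underside; z up. Stepped round pocket at its centre: 58 mm wide for the 52 mm bearing, floor at z 6 mm; from a ledge at z 20 up it is 88 mm wide, for the 78 mm seal. Mouths chamfered 4 mm. A finger slot 40 mm wide along y is cut right across down to the floor: fingers closing along y can set a part right down.
- nest_small: Small round nest: pale plastic block, fixed, 98 mm square, 30 high. Origin: centre of underside; z up. Stepped round pocket at its centre: 48 mm wide for the 42 mm bearing, floor at z 6 mm; from a ledge at z 20 up it is 75 mm wide, for the 66 mm seal. Mouths chamfered 4 mm. A finger slot 34 mm wide along y is cut right across down to the floor: fingers closing along y can set a part right down.
- nest_clevis: Oblong nest: pale plastic block, fixed, 132 (x) by 86 (y) mm, 18 high. Origin: centre of underside; z up. Central pocket 104 (x) by 51 (y) mm, floor at z 6 mm, mouth chamfered 4 mm, for the clevis (its y along the nest's x, either way round). A finger slot 40 mm wide along y is cut through pocket and side walls down to the floor.
Things that resemble listed ones, but are neither listed nor needed, are in the scene too. Leave any green look-alike of the part that bears bearing_large_center alone.

How it is judged:
At the end, for the whole second after the job is handed in: Each round nest holds its bearing flat on the floor (centred within 8 mm) and its seal flat on the ledge above (within 9 mm), heights within 3 mm, tilt under 0.12 rad; the clevis lies flat on the floor of the oblong nest, centred within 13 mm, lengthwise within 0.25 rad; all released and at rest (horizontal distance between bearing_large_center and nest_large below 0.008 m and z of bearing_large_center in the frame of nest_large between 0.009 and 0.015 m and angle between the z axis of each of bearing_large_center, seal_large_center and the z axis of nest_large, either way round below 0.12 rad and horizontal distance between seal_large_center and nest_large below 0.009 m and z of seal_large_center in the frame of nest_large between 0.0215 and 0.0275 m and horizontal distance between bearing_small_center and nest_small below 0.008 m and z of bearing_small_center in the frame of nest_small between 0.009 and 0.015 m and angle between the z axis of each of bearing_small_center, seal_small_center and the z axis of nest_small, either way round below 0.12 rad and horizontal distance between seal_small_center and nest_small below 0.009 m and z of seal_small_center in the frame of nest_small between 0.0215 and 0.0275 m and horizontal distance between clevis_center and nest_clevis below 0.013 m and z of clevis_center in the frame of nest_clevis between 0.011 and 0.0175 m and angle between the z axis of clevis_center and the z axis of nest_clevis, either way round below 0.15 rad and angle between the y axis of clevis_center and the x axis of nest_clevis, either way round below 0.25 rad); the robot touches nothing.
It also fails if it takes over 115 s, if anything falls off the work surface, if the arm or the gripper's body presses on something with over 40 N, if the wrist force passes 120 N, or if a joint passes its speed limit or range.

## Working session

There is one attempt and no reset: what is moved stays moved. The work goes in short steps, Python scripts to look and compute and a tool call to move; the robot and the scene stay as the last step left them, time stands still between calls to the robot, and variables do not carry over. Pictures are saved under pics/ and viewed, at most 14 in all, crops included, and the job is handed in when it is done.

Besides the shell and the picture viewer there is one more tool, called by a JSON object that holds its "name" and its "arguments", one argument or row to a line. servo_tool: Moves the arm, as the interface text tells. Its arguments: {"type":"object","properties":{"deltas":{"type":"array"}},"required":["deltas"]}

```bash
mkdir -p pics
cat > h.py <<'E'
import numpy as np, cv2
from plant import manip, grab_frame
def cloud(f):
    z=f["z_map"]; v,u=np.mgrid[:420,:560]
    c=np.stack([(u-f["cx"])/f["fx"]*z,(v-f["cy"])/f["fy"]*z,z],-1)
    R=cv2.Rodrigues(np.array(f["rvec"]))[0]
    p=(c-np.array(f["tvec"]).ravel())@R
    p[z==0]=np.nan
    return p
def save(f,n): cv2.imwrite("pics/"+n,f["pixels"][...,::-1])
E
python3 - <<'E'
from h import *
for n in("top","side"):
    f=grab_frame(n); save(f,n+"0.png"); np.save(n+"0.npy",cloud(f))
    R=cv2.Rodrigues(np.array(f["rvec"]))[0]; print(n,f["fx"],-R.T@np.array(f["tvec"]).ravel(),R.round(2).tolist())
print(manip.state())
E
```

```text
top 388.17633290503426 [0.45674808 0.02711867 1.12831039] [[0.03, -1.0, -0.02], [-1.0, -0.03, -0.04], [0.04, 0.02, -1.0]]
side 424.79170389971034 [0.66538555 0.76187229 0.82913726] [[-0.99, 0.16, 0.02], [0.1, 0.71, -0.7], [-0.12, -0.69, -0.72]]
{'time': 0.1, 'joint_pos': array([ 9.88016505e-01,  5.33057068e-02,  1.61419213e+00,  2.52803545e-05,
        1.47603745e+00, -1.19015187e-01]), 'joint_vel': array([-0.0012094 ,  0.00013333, -0.00343486,  0.00018338,  0.00025494,
       -0.00040498]), 'joint_efforts': array([ 6.17915866e-04, -3.94897056e+01, -3.71364391e+01, -1.08870984e-04,
        3.88134373e-03, -1.53490737e-05]), 'tool_pos': array([0.27926486, 0.55851118, 0.24415557]), 'tool_rot': array([-3.45695868e-04,  2.29810935e-01,  9.73234807e-01, -9.07801691e-04]), 'contact_force': array([-0.43395518,  0.07912907, -0.60755652]), 'ft_torque': array([ 0.01063723, -0.04623816,  0.04723084]), 'grasp_force': 0.0, 'gripper_width': 1.004448981699383}
```

View pics/top0.png

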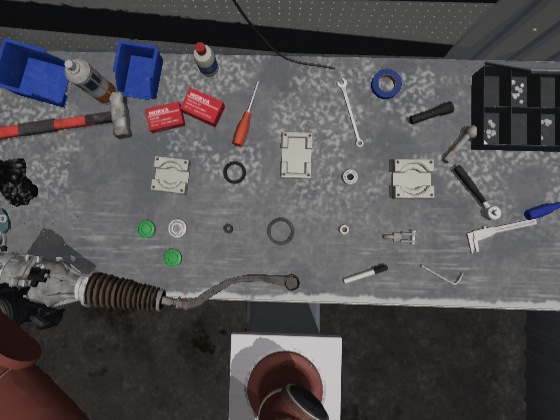

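View pics/side0.png

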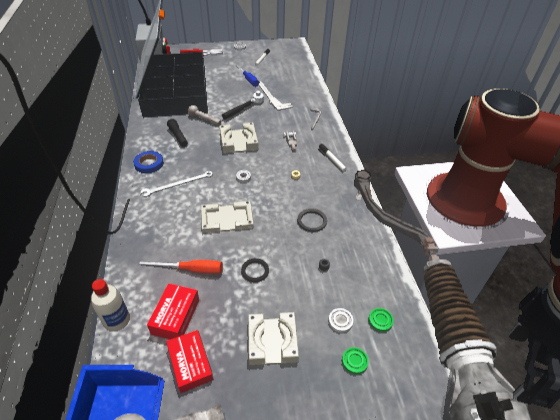

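Top view: the small nest is at about (170,175), the large nest at (412,179) and the clevis nest at (297,155). The small seal is near (235,172), the large seal (281,231), the large bearing (177,228), the small bearing (350,177) and the clevis (400,237). The green rings are decoys, as are the small items at (228,228) and (344,229).

Run:
```python
from h import *
img=cv2.imread("pics/top0.png"); p=np.load("top0.npy")
c=cv2.resize(img[125:260,135:445],None,fx=2.58,fy=2.58,interpolation=cv2.INTER_CUBIC); cv2.imwrite("pics/crop0.png",c)
print("table z",np.nanmedian(p[190:215,190:380,2]), np.nanstd(p[195:210,250:330,2]))
h=np.nan_to_num(p[...,2]); m=(h>0.004)&(h<0.06)
n,l,s,_=cv2.connectedComponentsWithStats(m.astype(np.uint8))
for i in range(1,n):
    x,y,w,hh,a=s[i]
    if a<20 or not(120<x<450 and 120<y<260): continue
    q=p[l==i]; zt=np.percentile(q[:,2],90); t=q[q[:,2]>(zt-.005)]
    r=cv2.minAreaRect((t[:,:2]*1000).astype(np.float32))
    e=cv2.minEnclosingCircle((t[:,:2]*1000).astype(np.float32))
    print((x,y,w,hh),a,"zt%.3f"%zt,"mean",t[:,:2].mean(0).round(4),"rect",np.round(r[0],1),np.round(r[1],1),round(r[2],1),"circ",np.round(e[0],1),round(e[1],1))
```

```text
table z 0.0004709660071671558 0.002199563045802892
(np.int32(354), np.int32(126), np.int32(11), np.int32(21)) 59 zt0.009 mean [ 0.7249 -0.1941] rect [ 728.6 -190.6] [59.9 22.7] 27.3 circ [ 730.7 -194.5] 30.3
(np.int32(280), np.int32(130), np.int32(34), np.int32(49)) 1287 zt0.020 mean [ 0.6707 -0.0162] rect [670.8 -16.2] [ 85.8 132.2] 89.3 circ [670.4 -16.9] 76.4
(np.int32(151), np.int32(156), np.int32(40), np.int32(38)) 1178 zt0.032 mean [0.6025 0.3449] rect [601.9 345.5] [98.6 98.1] 84.7 circ [601.8 345.9] 67.1
(np.int32(391), np.int32(158), np.int32(44), np.int32(42)) 1533 zt0.032 mean [ 0.6091 -0.3488] rect [ 609.  -349.4] [108.7 109.7] 1.5 circ [ 610.  -348.6] 75.8
(np.int32(223), np.int32(161), np.int32(23), np.int32(22)) 194 zt0.012 mean [0.6165 0.1616] rect [616.2 161.5] [62.5 62.2] 58.3 circ [616.4 162.5] 32.7
(np.int32(342), np.int32(169), np.int32(17), np.int32(15)) 142 zt0.015 mean [ 0.611 -0.172] rect [ 611.  -170.9] [39.6 39.7] 64.6 circ [ 611.4 -171.8] 21.1
(np.int32(267), np.int32(217), np.int32(28), np.int32(29)) 248 zt0.012 mean [0.449  0.0253] rect [448.4  24.8] [74
[... 251 characters left out ...]
 zt0.014 mean [0.4443 0.4132] rect [444.6 413.2] [49.1 50.9] 1.7 circ [443.5 413.6] 26.8
(np.int32(224), np.int32(224), np.int32(9), np.int32(9)) 49 zt0.021 mean [0.4509 0.1749] rect [451.3 175. ] [20.  20.7] 1.6 circ [451.6 174.7] 12.2
(np.int32(339), np.int32(225), np.int32(11), np.int32(9)) 51 zt0.015 mean [ 0.4603 -0.1584] rect [ 459.3 -157.9] [23.  22.7] 2.4 circ [ 459.5 -158. ] 12.8
(np.int32(384), np.int32(230), np.int32(34), np.int32(14)) 226 zt0.017 mean [ 0.4425 -0.3291] rect [ 444.1 -317.1] [90.7 37. ] 89.2 circ [ 441.5 -317.6] 45.9
(np.int32(163), np.int32(249), np.int32(20), np.int32(18)) 271 zt0.014 mean [0.3632 0.3341] rect [363.4 333.6] [49.  51.8] 2.1 circ [363.4 333.7] 26.0
```

View pics/crop0.png

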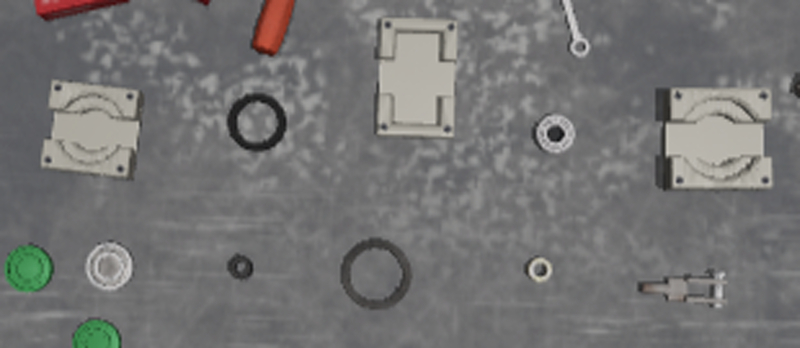

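Enlarged crop: all nest slots run along world y. The small nest is turned by about -5°. The clevis lies along y with its fork at (715,288), towards -y. I'll start with the large bearing.

{"name": "servo_tool", "arguments": {
  "deltas": [
    [[80, 0.022, -0.03, -0.012, 3.4], [80, 0.022, -0.03, -0.012, 3.4], [80, 0.022, -0.03, -0.012, 3.4], [80, 0.022, -0.03, -0.012, 3.4], [80, 0.022, -0.03, -0.02, 3.4], [80, 0.02, -0.03, -0.02, 3.4], [80, 0.02, -0.03, -0.02, 3.2], [80, 0.02, -0.0265, -0.02, 3.0]]
  ]
}}

```text
time: 0.9
tool_pos: [0.4499, 0.3208, 0.1161]
tool_rot: [-0.0, -0.001, 1.0, -0.0]
contact_force: [-0.9, 0.5, 0.5]
gripper_width: 0.8
grasp_force: 0.0
```

{"name": "servo_tool", "arguments": {
  "deltas": [
    [[80, 0, 0, 0, 0], [80, 0, 0, -0.03, 0], [80, 0, 0, -0.03, 0], [80, 0, 0, -0.02, 0], [80, 0, 0, 0, 0], [80, 0, 0, 0, 0], [80, 0, 0, 0, 0], [80, 0, 0, 0, 0]]
  ]
}}

```text
time: 1.7
tool_pos: [0.4507, 0.3233, 0.0392]
tool_rot: [0.001, -0.0, 1.0, 0.001]
contact_force: [-1.1, 0.7, 0.3]
gripper_width: 0.803
grasp_force: 0.0
```

Run:
```python
from h import *
f=grab_frame("side"); cv2.imwrite("pics/s1.png",cv2.resize(f["pixels"][250:400,270:430,::-1],None,fx=4,fy=4,interpolation=cv2.INTER_CUBIC))
s=manip.state(); print(s["tool_pos"],s["contact_force"])
```

```text
[0.45053237 0.32317848 0.0389756 ] [-0.5842662   0.29852144 -0.39551567]
```

View pics/s1.png

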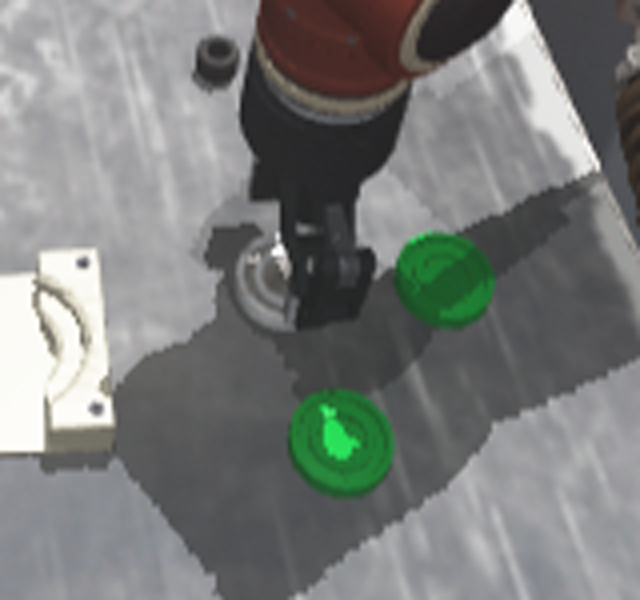

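The gripper straddles the large bearing and the green parts are clear. I'll descend and close.

{"name": "servo_tool", "arguments": {
  "deltas": [
    [[80, -0.0005, -0.001, -0.012, 0], [80, 0, 0, -0.011, 0], [80, 0, 0, 0, 0], [40, 0, 0, 0, 0], [40, 0, 0, 0, 0], [40, 0, 0, 0, 0], [40, 0, 0, 0, 0], [40, 0, 0, 0, 0]]
  ]
}}

```text
time: 2.55
tool_pos: [0.4491, 0.3215, 0.0143]
tool_rot: [0.0, -0.0, 1.0, 0.0]
contact_force: [0.4, -0.1, -1.5]
gripper_width: 0.577
grasp_force: 62.2
```

{"name": "servo_tool", "arguments": {
  "deltas": [
    [[40, 0, 0, 0.04, 0], [40, 0, 0, 0.04, 0], [40, 0.01, -0.045, 0, 0], [40, 0.01, -0.045, 0, 0], [40, 0.01, -0.045, 0, 0], [40, 0.01, -0.045, 0, 0], [40, 0.01, -0.045, 0, 0], [40, 0.01, -0.045, 0, 0]]
  ]
}}

```text
time: 3.35
tool_pos: [0.5089, 0.0497, 0.0943]
tool_rot: [0.0, -0.0, 1.0, 0.0]
contact_force: [0.6, -0.2, -1.9]
gripper_width: 0.575
grasp_force: 63.1
```

{"name": "servo_tool", "arguments": {
  "deltas": [
    [[40, 0.01, -0.045, 0, 0], [40, 0.01, -0.045, 0, 0], [40, 0.01, -0.045, 0, 0], [40, 0.01, -0.045, 0, 0], [40, 0.01, -0.045, 0, 0], [40, 0.01, -0.045, 0, 0.5], [40, 0.02, -0.045, 0, 0.5], [40, 0.02, -0.0405, 0, 0.5]]
  ]
}}

```text
time: 4.15
tool_pos: [0.609, -0.3063, 0.0939]
tool_rot: [-0.0, -0.013, 1.0, 0.0]
contact_force: [-0.1, -0.2, -0.5]
gripper_width: 0.577
grasp_force: 63.1
```

{"name": "servo_tool", "arguments": {
  "deltas": [
    [[40, 0, -0.045, 0, 0], [40, 0, 0, -0.02, 0], [40, 0, 0, 0, 0], [40, 0, 0, 0, 0], [40, 0, 0, 0, 0], [40, 0, 0, 0, 0], [40, 0, 0, 0, 0], [40, 0, 0, 0, 0]]
  ]
}}

```text
time: 4.95
tool_pos: [0.6094, -0.3487, 0.075]
tool_rot: [0.0, -0.014, 1.0, -0.0]
contact_force: [0.1, -0.1, -2.1]
gripper_width: 0.574
grasp_force: 63.1
```

{"name": "servo_tool", "arguments": {
  "deltas": [
    [[40, 0, 0, -0.02, 0], [40, 0, 0, -0.012, 0], [40, 0, 0, -0.008, 0], [40, 0, 0, -0.006, 0], [40, 0, 0, -0.004, 0], [40, 0, 0, -0.0035, 0], [40, 0, 0, 0, 0], [40, 0, 0, 0, 0]]
  ]
}}

```text
time: 5.75
tool_pos: [0.6093, -0.3493, 0.0213]
tool_rot: [0.0, -0.013, 1.0, -0.0]
contact_force: [0.3, -0.2, -2.7]
gripper_width: 0.577
grasp_force: 63.1
```

{"name": "servo_tool", "arguments": {
  "deltas": [
    [[40, 0, 0, -0.001, 0], [40, 0, 0, 0, 0], [75, 0, 0, 0, 0], [75, 0, 0, 0, 0], [75, 0, 0, 0, 0], [75, 0, 0, 0.03, 0], [75, 0, 0, 0.045, 0], [75, 0, 0, 0.01, 0]]
  ]
}}

```text
time: 6.55
tool_pos: [0.612, -0.3511, 0.1116]
tool_rot: [0.004, -0.013, 1.0, -0.003]
contact_force: [1.0, -0.6, -0.1]
gripper_width: 0.75
grasp_force: 0.0
```

{"name": "servo_tool", "arguments": {
  "deltas": [
    [[75, 0, 0.045, 0, -0.5], [75, 0, 0.045, 0, -0.5], [75, 0.001, 0.045, 0, -0.5], [75, 0.001, 0.0425, 0, 0], [75, 0, 0, 0, 0], [75, 0, 0, -0.03, 0], [75, 0, 0, -0.03, 0], [75, 0, 0, 0, 0]]
  ]
}}

```text
time: 7.35
tool_pos: [0.6075, -0.1706, 0.0397]
tool_rot: [-0.004, -0.0, 1.0, 0.002]
contact_force: [-1.4, 1.3, -0.3]
gripper_width: 0.746
grasp_force: 0.0
```

Run:
```python
from h import *
s=manip.state(); print(s["tool_pos"],s["contact_force"])
f=grab_frame("side"); cv2.imwrite("pics/s2.png",cv2.resize(f["pixels"][90:240,190:350,::-1],None,fx=4,fy=4,interpolation=cv2.INTER_CUBIC))
```

```text
[ 0.60749919 -0.17055419  0.03966129] [-1.41890259  1.2913172  -0.30501788]
```

View pics/s2.png

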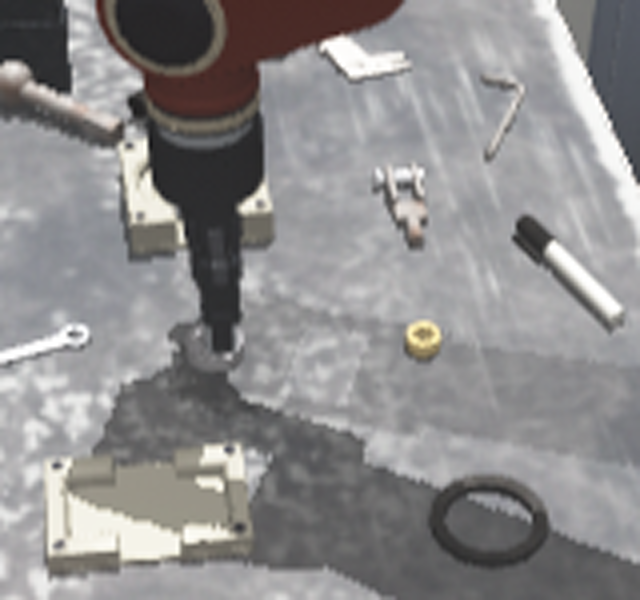

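The fingers straddle the small bearing at about (215,345). I'll descend and grip.

{"name": "servo_tool", "arguments": {
  "deltas": [
    [[75, 0, 0, 0, 0], [75, 0, 0, -0.015, 0], [75, 0, 0, -0.013, 0], [75, 0, 0, 0, 0], [75, 0, 0, 0, 0], [75, 0, 0, 0, 0], [75, 0, 0, 0, 0], [75, 0, 0, 0, 0]]
  ]
}}

```text
time: 8.2
tool_pos: [0.6115, -0.1717, 0.0174]
tool_rot: [0.0, -0.0, 1.0, -0.0]
contact_force: [0.1, -0.1, 0.3]
gripper_width: 0.75
grasp_force: 0.0
```

{"name": "servo_tool", "arguments": {
  "deltas": [
    [[75, 0, 0, -0.003, 0], [75, 0, 0, 0, 0], [30, 0, 0, 0, 0], [30, 0, 0, 0, 0], [30, 0, 0, 0, 0], [30, 0, 0, 0, 0], [30, 0, 0, 0, 0], [30, 0, 0, 0, 0]]
  ]
}}

```text
time: 9.0
tool_pos: [0.6114, -0.1717, 0.0142]
tool_rot: [0.0, -0.0, 1.0, -0.0]
contact_force: [0.8, 0.0, 3.2]
gripper_width: 0.459
grasp_force: 60.7
```

{"name": "servo_tool", "arguments": {
  "deltas": [
    [[30, 0, 0, 0.04, 0], [30, 0, 0, 0.04, 0], [30, 0, 0.045, 0, 0], [30, 0, 0.045, 0, 0], [30, 0, 0.045, 0, 0], [30, 0, 0.045, 0, 0], [30, 0, 0.045, 0, 0], [30, 0, 0.045, 0, 0]]
  ]
}}

```text
time: 9.8
tool_pos: [0.6102, 0.1002, 0.093]
tool_rot: [-0.001, -0.0, 1.0, -0.0]
contact_force: [0.3, 0.2, -1.4]
gripper_width: 0.46
grasp_force: 60.7
```

{"name": "servo_tool", "arguments": {
  "deltas": [
    [[30, -0.002, 0.045, 0, -1], [30, -0.002, 0.045, 0, -1], [30, -0.002, 0.045, 0, -1], [30, -0.002, 0.045, 0, -1], [30, -0.0015, 0.045, 0, -1.3], [30, 0, 0.022, 0, 0], [30, 0, 0, -0.02, 0], [30, 0, 0, 0, 0]]
  ]
}}

```text
time: 10.6
tool_pos: [0.5992, 0.3449, 0.07]
tool_rot: [-0.003, 0.045, 0.999, -0.002]
contact_force: [-0.2, -0.4, -2.3]
gripper_width: 0.457
grasp_force: 60.7
```

{"name": "servo_tool", "arguments": {
  "deltas": [
    [[30, 0, 0, 0, 0], [30, 0, 0, 0, 0], [30, 0, 0, -0.02, 0], [30, 0, 0, 0, 0], [30, 0, 0, 0, 0], [30, 0, 0, 0, 0], [30, 0, 0, 0, 0], [30, 0, 0, 0, 0]]
  ]
}}

```text
time: 11.4
tool_pos: [0.602, 0.3456, 0.0547]
tool_rot: [0.001, 0.046, 0.999, 0.0]
contact_force: [0.4, -0.3, -0.9]
gripper_width: 0.461
grasp_force: 60.7
```

{"name": "servo_tool", "arguments": {
  "deltas": [
    [[30, 0, 0, -0.01, 0], [30, 0, 0, -0.008, 0], [30, 0, 0, -0.006, 0], [30, 0, 0, -0.005, 0], [30, 0, 0, -0.003, 0], [30, 0, 0, -0.002, 0], [30, 0, 0, 0, 0], [30, 0, 0, 0, 0]]
  ]
}}

```text
time: 12.2
tool_pos: [0.6018, 0.3456, 0.0202]
tool_rot: [0.0, 0.046, 0.999, 0.0]
contact_force: [-1.1, -0.8, 1.0]
gripper_width: 0.461
grasp_force: 60.9
```

{"name": "servo_tool", "arguments": {
  "deltas": [
    [[30, 0, 0, -0.001, 0], [30, 0, 0, 0, 0], [65, 0, 0, 0, 0], [65, 0, 0, 0, 0], [65, 0, 0, 0, 0], [65, 0, 0, 0.02, 0], [85, 0, 0, 0.045, 0], [95, 0, 0, 0.02, 0]]
  ]
}}

```text
time: 13.0
tool_pos: [0.6032, 0.3462, 0.1076]
tool_rot: [0.002, 0.046, 0.999, 0.001]
contact_force: [0.5, -0.6, 0.8]
gripper_width: 0.941
grasp_force: 0.0
```

{"name": "servo_tool", "arguments": {
  "deltas": [
    [[95, 0.004, -0.045, 0, 1.3], [95, 0.004, -0.045, 0, 1.3], [95, 0.004, -0.045, 0, 1.3], [95, 0.0025, -0.045, 0, 1.4], [95, 0, -0.0035, -0.03, 0], [95, 0, 0, -0.03, 0], [95, 0, 0, 0, 0], [95, 0, 0, 0, 0]]
  ]
}}

```text
time: 13.8
tool_pos: [0.6156, 0.162, 0.0434]
tool_rot: [-0.001, -0.0, 1.0, -0.0]
contact_force: [0.3, 0.4, 1.4]
gripper_width: 0.952
grasp_force: 0.0
```

{"name": "servo_tool", "arguments": {
  "deltas": [
    [[95, 0, 0, 0, 0], [95, 0, 0, -0.01, 0], [95, 0, 0, -0.01, 0], [95, 0, 0, -0.008, 0], [95, 0, 0, 0, 0], [95, 0, 0, 0, 0], [95, 0, 0, 0, 0], [95, 0, 0, 0, 0]]
  ]
}}

```text
time: 14.6
tool_pos: [0.6165, 0.162, 0.0163]
tool_rot: [0.0, -0.0, 1.0, 0.0]
contact_force: [0.7, -0.2, -0.8]
gripper_width: 0.953
grasp_force: 0.0
```

{"name": "servo_tool", "arguments": {
  "deltas": [
    [[95, 0, 0, -0.006, 0], [95, 0, 0, 0, 0], [60, 0, 0, 0, 0], [60, 0, 0, 0, 0], [60, 0, 0, 0, 0], [60, 0, 0, 0, 0], [60, 0, 0, 0, 0], [60, 0, 0, 0, 0]]
  ]
}}

```text
time: 15.4
tool_pos: [0.6168, 0.1621, 0.0107]
tool_rot: [0.001, -0.0, 1.0, 0.0]
contact_force: [0.5, -0.1, 4.9]
gripper_width: 0.733
grasp_force: 65.8
```

Run:
```python
from h import *
s=manip.state(); print(s["tool_pos"],s["contact_force"])
f=grab_frame("side"); cv2.imwrite("pics/s3.png",cv2.resize(f["pixels"][200:380,180:340,::-1],None,fx=3.3,fy=3.3,interpolation=cv2.INTER_CUBIC))
```

```text
[0.61681653 0.16207839 0.0106553 ] [ 0.54941583 -0.13698258  4.85010833]
```

View pics/s3.png

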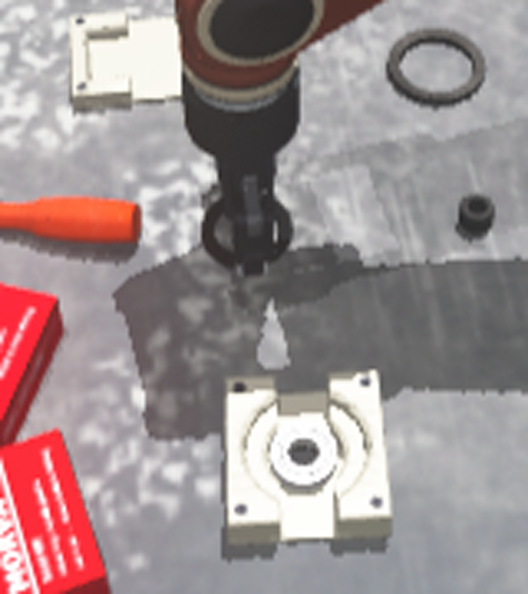

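The small seal is gripped, and the small bearing is visibly seated and centred at (302,450).

{"name": "servo_tool", "arguments": {
  "deltas": [
    [[60, 0, 0, 0.04, 0], [60, 0, 0, 0.03, 0], [60, -0.004, 0.045, 0, -1.3], [60, -0.004, 0.045, 0, -1.3], [60, -0.004, 0.045, 0, -1.3], [60, -0.003, 0.045, 0, -1.4], [60, 0, 0.0035, -0.02, 0], [60, 0, 0, 0, 0]]
  ]
}}

```text
time: 16.25
tool_pos: [0.5981, 0.3454, 0.0554]
tool_rot: [-0.003, 0.045, 0.999, -0.002]
contact_force: [-0.5, -0.9, -1.1]
gripper_width: 0.734
grasp_force: 65.6
```

{"name": "servo_tool", "arguments": {
  "deltas": [
    [[60, 0, 0, 0, 0], [60, 0, 0, 0, 0], [60, 0, 0, -0.01, 0], [60, 0, 0, -0.006, 0], [60, 0, 0, -0.004, 0], [60, 0, 0, 0, 0], [60, 0, 0, 0, 0], [60, 0, 0, 0, 0]]
  ]
}}

```text
time: 17.05
tool_pos: [0.6013, 0.3456, 0.0402]
tool_rot: [0.0, 0.046, 0.999, 0.0]
contact_force: [-0.6, -0.7, 0.7]
gripper_width: 0.731
grasp_force: 65.6
```

{"name": "servo_tool", "arguments": {
  "deltas": [
    [[60, 0, 0, -0.004, 0], [60, 0, 0, -0.003, 0], [60, 0, 0, -0.002, 0], [60, 0, 0, 0, 0], [60, 0, 0, 0, 0], [60, 0, 0, 0, 0], [60, 0, 0, 0, 0], [60, 0, 0, 0, 0]]
  ]
}}

```text
time: 17.85
tool_pos: [0.6011, 0.3455, 0.0307]
tool_rot: [-0.0, 0.046, 0.999, -0.0]
contact_force: [0.3, 0.4, 0.1]
gripper_width: 0.732
grasp_force: 65.7
```

{"name": "servo_tool", "arguments": {
  "deltas": [
    [[60, 0, 0, -0.001, 0], [60, 0, 0, 0, 0], [90, 0, 0, 0, 0], [90, 0, 0, 0, 0], [90, 0, 0, 0, 0], [90, 0, 0, 0.02, 0], [90, 0, 0, 0.045, 0], [90, 0, 0, 0.02, 0]]
  ]
}}

```text
time: 18.65
tool_pos: [0.6026, 0.3462, 0.1186]
tool_rot: [0.002, 0.046, 0.999, 0.001]
contact_force: [0.7, -0.1, 1.1]
gripper_width: 0.901
grasp_force: 0.0
```

{"name": "servo_tool", "arguments": {
  "deltas": [
    [[45, -0.022, -0.042, 0, 0.8], [45, -0.022, -0.042, 0, 0.8], [45, -0.022, -0.042, 0, 0.8], [45, -0.022, -0.042, 0, 0.8], [45, -0.022, -0.042, 0, 0.8], [45, -0.022, -0.042, 0, 0.8], [45, -0.0207, -0.0372, 0, 0.5], [45, 0, 0, -0.03, 0]]
  ]
}}

```text
time: 19.45
tool_pos: [0.4504, 0.0531, 0.0889]
tool_rot: [0.005, 0.002, 1.0, -0.001]
contact_force: [1.1, 1.6, 0.2]
gripper_width: 0.452
grasp_force: 0.0
```

{"name": "servo_tool", "arguments": {
  "deltas": [
    [[45, 0, 0, -0.03, 0], [45, 0, 0, 0, 0], [45, 0, 0, 0, 0], [45, 0, 0, 0, 0], [45, 0, 0, 0, 0], [45, 0, 0, 0, 0], [45, 0, 0, 0, 0], [45, 0, 0, 0, 0]]
  ]
}}

```text
time: 20.25
tool_pos: [0.4486, 0.0563, 0.0551]
tool_rot: [0.0, -0.0, 1.0, -0.0]
contact_force: [-0.2, -0.0, 0.9]
gripper_width: 0.448
grasp_force: 0.0
```

Run:
```python
from h import *
s=manip.state(); print(s["tool_pos"],s["contact_force"])
f=grab_frame("side"); a=cv2.resize(f["pixels"][160:290,250:370,::-1],None,fx=3.3,fy=3.3,interpolation=cv2.INTER_CUBIC)
b=cv2.resize(f["pixels"][290:400,230:330,::-1],None,fx=3.3,fy=3.3,interpolation=cv2.INTER_CUBIC)
b=cv2.copyMakeBorder(b,0,a.shape[0]-b.shape[0],0,0,cv2.BORDER_CONSTANT)
cv2.imwrite("pics/s4.png",np.hstack([a,b]))
```

```text
[0.44861494 0.05634721 0.05514688] [-0.20915894 -0.03629188  0.89140975]
```

View pics/s4.png

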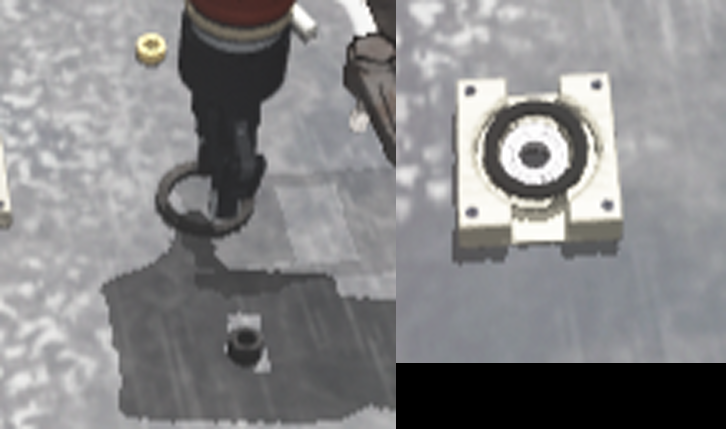

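The large seal ring is at (205,200) with one finger over its bore. On the right of the picture, the small seal sits in its nest. I'll descend.

{"name": "servo_tool", "arguments": {
  "deltas": [
    [[45, 0, 0, -0.015, 0], [45, 0, 0, -0.012, 0], [45, 0, 0, -0.006, 0], [45, 0, 0, -0.004, 0], [45, 0, 0, 0, 0], [45, 0, 0, 0, 0], [45, 0, 0, 0, 0], [45, 0, 0, 0, 0]]
  ]
}}

```text
time: 21.1
tool_pos: [0.4488, 0.0563, 0.0183]
tool_rot: [0.0, -0.0, 1.0, -0.0]
contact_force: [-0.2, -0.9, 0.1]
gripper_width: 0.45
grasp_force: 0.0
```

{"name": "servo_tool", "arguments": {
  "deltas": [
    [[5, 0, 0, 0, 0], [5, 0, 0, 0, 0], [5, 0, 0, 0, 0], [5, 0, 0, 0, 0], [5, 0, 0, 0, 0], [5, 0, 0, 0, 0], [5, 0, 0, 0, 0], [5, 0, 0, 0, 0]]
  ]
}}

```text
time: 21.9
tool_pos: [0.4487, 0.0562, 0.0182]
tool_rot: [0.0, -0.0, 1.0, -0.0]
contact_force: [-0.8, -0.4, 4.7]
gripper_width: 0.095
grasp_force: 58.9
```

{"name": "servo_tool", "arguments": {
  "deltas": [
    [[5, 0, 0, 0.03, 0], [5, 0, 0, 0.03, 0], [5, 0, 0, 0, 0], [5, 0, 0, 0, 0], [5, 0, 0, 0, 0], [5, 0, 0, 0, 0], [5, 0, 0, 0, 0], [5, 0, 0, 0, 0]]
  ]
}}

```text
time: 22.7
tool_pos: [0.4479, 0.0563, 0.077]
tool_rot: [-0.001, -0.0, 1.0, 0.0]
contact_force: [-0.1, -0.6, -1.5]
gripper_width: 0.09
grasp_force: 58.5
```

Run:
```python
from h import *
f=grab_frame("side"); a=cv2.resize(f["pixels"][150:290,230:370,::-1],None,fx=4,fy=4,interpolation=cv2.INTER_CUBIC)
cv2.imwrite("pics/s5.png",a)
def ring(p,col,x0,y0,r,zl,zh):
    d=np.hypot(p[...,0]-x0,p[...,1]-y0)
    m=(d<r)&(p[...,2]>zl)&(p[...,2]<zh)&(col.max(-1)<70)
    q=p[m]; e=cv2.minEnclosingCircle((q[:,:2]*1000).astype(np.float32)); print(m.sum(),q.mean(0).round(4),np.median(q[:,2]),e)
ring(cloud(f),f["pixels"],.602,.3455,.04,.02,.04)
g=grab_frame("top"); ring(cloud(g),g["pixels"],.602,.3455,.04,.02,.04)
cv2.imwrite("pics/t5.png",cv2.resize(g["pixels"][120:270,140:290,::-1],None,fx=4,fy=4,interpolation=cv2.INTER_CUBIC))
```

```text
95 [0.6011 0.3512 0.0283] 0.028585066859474 ((601.10546875, 349.0690002441406), 31.126853942871094)
181 [0.6006 0.3438 0.0286] 0.02867641838451528 ((601.5592651367188, 343.5674743652344), 32.55840301513672)
```

View pics/s5.png

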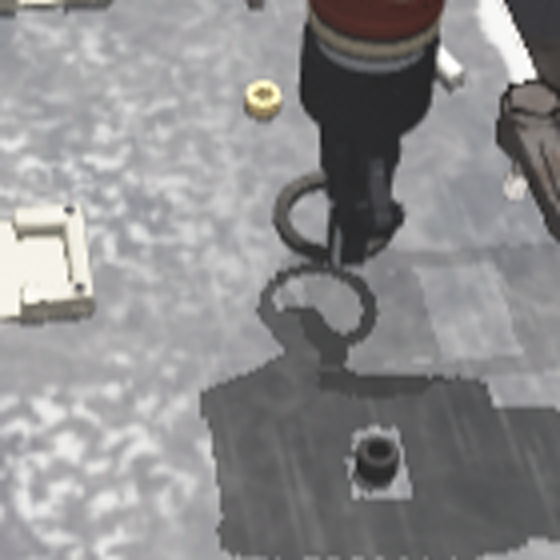

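The seal is lifted and roughly level: ring at (330,215), with a round shadow at (318,308). The small seal measures seated at about (0.601,0.344). Next I'll check the held ring's centre and tilt.

Run:
```python
from h import *
from scipy.optimize import least_squares
s=manip.state(); t=s["tool_pos"]; print(t)
for n in("side","top"):
    f=grab_frame(n); p=cloud(f)
    d=np.hypot(p[...,0]-t[0],p[...,1]-(t[1]-.0305))
    m=(d<.05)&(p[...,2]>.045)&(p[...,2]<.085)&(p[...,1]<t[1]-.03)
    q=p[m]; 
    if len(q)<20: print(n,len(q)); continue
    A=np.c_[q[:,:2]-t[:2],np.ones(len(q))]; c=np.linalg.lstsq(A,q[:,2],rcond=None)[0]
    print(n,len(q),"tilt",c, np.percentile(q[:,2],[10,50,90]))
    r=np.r_[0]; g=least_squares(lambda v: np.hypot(q[:,0]-v[0],q[:,1]-v[1])-.0315,[t[0],t[1]-.03],loss="soft_l1",f_scale=.003)
    dd=np.hypot(q[:,0]-g.x[0],q[:,1]-g.x[1]); print("ctr-tcp",g.x-t[:2],np.percentile(dd,[2,98]))
```

```text
[0.44817    0.05626434 0.07742142]
side 76 tilt [ 0.13768144 -0.08226     0.05877265] [0.06233914 0.06647974 0.06857101]
ctr-tcp [ 0.00264271 -0.03247709] [0.02762297 0.03779028]
top 3
```

{"name": "servo_tool", "arguments": {
  "deltas": [
    [[5, 0.018, -0.0415, 0, 0], [5, 0.018, -0.0415, 0, 0], [5, 0.018, -0.0415, 0, 0], [5, 0.018, -0.0415, 0, 0], [5, 0.018, -0.0415, 0, 0], [5, 0.018, -0.0415, 0, 0.5], [5, 0.018, -0.0415, 0, 0.5], [5, 0.018, -0.0415, 0, 0.5]]
  ]
}}

```text
time: 23.7
tool_pos: [0.5929, -0.2776, 0.0776]
tool_rot: [-0.0, -0.013, 1.0, 0.0]
contact_force: [1.1, -0.3, 0.5]
gripper_width: 0.096
grasp_force: 58.5
```

{"name": "servo_tool", "arguments": {
  "deltas": [
    [[5, 0.014, -0.0423, 0, 0], [5, 0, 0, 0, 0], [5, 0, 0, 0, 0], [5, 0, 0, -0.015, 0], [5, 0, 0, 0, 0], [5, 0, 0, 0, 0], [5, 0, 0, 0, 0], [5, 0, 0, 0, 0]]
  ]
}}

```text
time: 24.5
tool_pos: [0.6066, -0.3177, 0.0633]
tool_rot: [0.0, -0.014, 1.0, -0.0]
contact_force: [-0.2, 0.6, -0.1]
gripper_width: 0.09
grasp_force: 58.6
```

Run:
```python
from h import *
s=manip.state(); print(s["tool_pos"])
f=grab_frame("side"); g=grab_frame("top")
a=cv2.resize(f["pixels"][90:190,190:290,::-1],None,fx=4,fy=4,interpolation=cv2.INTER_CUBIC)
b=cv2.resize(g["pixels"][130:230,350:450,::-1],None,fx=4,fy=4,interpolation=cv2.INTER_CUBIC)
cv2.imwrite("pics/s6.png",np.hstack([a,b]))
```

```text
[ 0.60662756 -0.31769647  0.06330053]
```

View pics/s6.png

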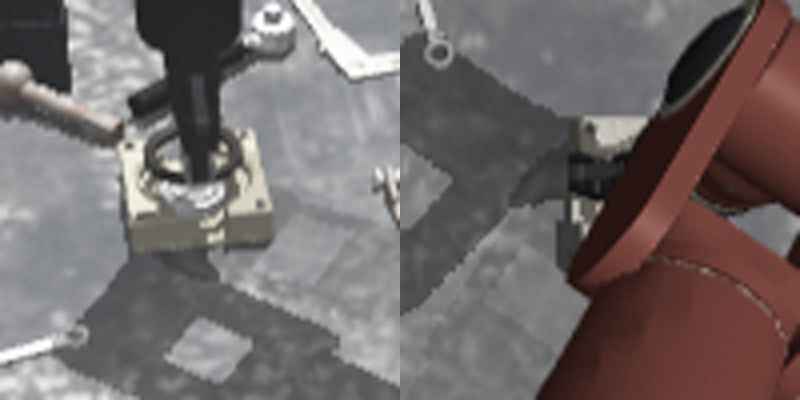

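The ring is held above the large nest at (195,155), roughly centred. I'll lower it gradually.

{"name": "servo_tool", "arguments": {
  "deltas": [
    [[5, 0, 0, -0.008, 0], [5, 0, 0, -0.005, 0], [5, 0, 0, -0.004, 0], [5, 0, 0, -0.003, 0], [5, 0, 0, 0, 0], [5, 0, 0, 0, 0], [5, 0, 0, 0, 0], [5, 0, 0, 0, 0]]
  ]
}}

```text
time: 25.4
tool_pos: [0.6066, -0.3182, 0.0431]
tool_rot: [0.0, -0.013, 1.0, -0.0]
contact_force: [-0.6, 0.8, -0.1]
gripper_width: 0.095
grasp_force: 58.6
```

{"name": "servo_tool", "arguments": {
  "deltas": [
    [[5, 0, 0, -0.002, 0], [5, 0, 0, -0.002, 0], [5, 0, 0, 0, 0], [5, 0, 0, 0, 0], [5, 0, 0, 0, 0], [5, 0, 0, 0, 0], [5, 0, 0, 0, 0], [5, 0, 0, 0, 0]]
  ]
}}

```text
time: 26.2
tool_pos: [0.6064, -0.318, 0.0388]
tool_rot: [-0.0, -0.013, 1.0, 0.0]
contact_force: [-0.1, 0.7, -0.2]
gripper_width: 0.091
grasp_force: 58.6
```

{"name": "servo_tool", "arguments": {
  "deltas": [
    [[5, 0, 0, -0.001, 0], [5, 0, 0, 0, 0], [5, 0, 0, 0, 0], [35, 0, 0, 0, 0], [35, 0, 0, 0, 0], [35, 0, 0, 0, 0], [35, 0, 0, 0.02, 0], [35, 0, 0, 0.04, 0]]
  ]
}}

```text
time: 27.0
tool_pos: [0.6036, -0.3162, 0.0933]
tool_rot: [-0.004, -0.013, 1.0, 0.003]
contact_force: [0.5, -0.3, -0.3]
gripper_width: 0.347
grasp_force: 0.0
```

{"name": "servo_tool", "arguments": {
  "deltas": [
    [[60, -0.02, 0, 0.01, -8.3], [60, -0.02, 0, 0, -8.3], [60, -0.02, 0, 0, -8.3], [60, -0.02, 0, 0, -8.3], [60, -0.02, 0, 0, -8.3], [60, -0.02, 0, 0, -8.3], [60, -0.02, 0, 0, -8.3], [60, -0.0235, 0.0007, 0, -8.3]]
  ]
}}

```text
time: 27.8
tool_pos: [0.4422, -0.3173, 0.1078]
tool_rot: [0.0, 0.539, 0.842, -0.0]
contact_force: [1.2, -0.0, 0.8]
gripper_width: 0.601
grasp_force: 0.0
```

{"name": "servo_tool", "arguments": {
  "deltas": [
    [[60, 0, 0, 0, -8.3], [60, 0, 0, 0, -8.3], [60, 0, 0, 0, -8.3], [60, 0, 0, 0, -1], [60, 0, 0, -0.03, 0], [60, 0, 0, -0.03, 0], [60, 0, 0, 0, 0], [60, 0, 0, 0, 0]]
  ]
}}

```text
time: 28.6
tool_pos: [0.4426, -0.317, 0.0476]
tool_rot: [-0.001, 0.711, 0.703, -0.0]
contact_force: [-0.2, -0.1, 1.0]
gripper_width: 0.604
grasp_force: 0.0
```

Run:
```python
from h import *
s=manip.state(); print(s["tool_pos"],s["tool_rot"],s["joint_pos"])
f=grab_frame("side"); g=grab_frame("top")
a=cv2.resize(f["pixels"][90:190,220:340,::-1],None,fx=4,fy=4,interpolation=cv2.INTER_CUBIC)
b=cv2.resize(g["pixels"][140:220,370:450,::-1],None,fx=4,fy=5,interpolation=cv2.INTER_CUBIC)
cv2.imwrite("pics/s7.png",np.hstack([a,b]))
p=cloud(g); d=np.hypot(p[...,0]-.609,p[...,1]+.349)
m=(d<.043)&(p[...,2]>.021)&(p[...,2]<.04)&(g["pixels"].max(-1)<90); q=p[m]
e=cv2.minEnclosingCircle((q[:,:2]*1000).astype(np.float32)); print(m.sum(),q.mean(0).round(4),e)
A=np.c_[q[:,:2]-[.609,-.349],np.ones(len(q))]; print(np.linalg.lstsq(A,q[:,2],rcond=None)[0])
# clevis from initial frame
p=np.load("top0.npy"); m=(np.abs(p[...,1]+.3175)<.008)&(np.abs(p[...,0]-.4435)<.03)&(p[...,2]>.008); q=p[m]; print("mid x",q[:,0].min(),q[:,0].max())
```

```text
[ 0.44262814 -0.31700934  0.04756247] [-7.35965978e-04  7.11338822e-01  7.02848873e-01 -9.87202844e-06] [-7.58241195e-01  7.35056939e-02  1.94478693e+00  3.22196334e-05
  1.12477181e+00 -7.46248438e-01]
236 [ 0.6077 -0.3523  0.028 ] ((608.0020141601562, -351.55535888671875), 39.647464752197266)
[-0.00519702  0.01642003  0.02808034]
mid x 0.4292831153113453 0.4553253386517852
```

View pics/s7.png

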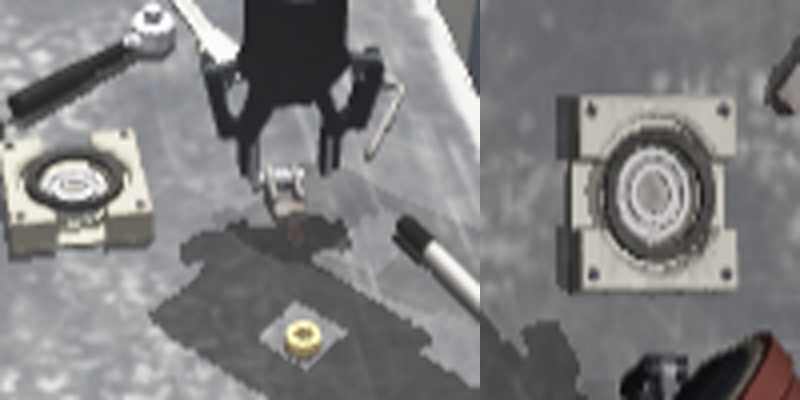

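The large seal and bearing are flat in their nest (ring top 28 mm, tilt under 0.02). The gripper straddles the clevis at (280,190). I'll descend and grip.

{"name": "servo_tool", "arguments": {
  "deltas": [
    [[60, 0, 0, -0.015, 0], [60, 0, 0, -0.0135, 0], [60, 0, 0, 0, 0], [60, 0, 0, 0, 0], [10, 0, 0, 0, 0], [10, 0, 0, 0, 0], [10, 0, 0, 0, 0], [10, 0, 0, 0, 0]]
  ]
}}

```text
time: 29.5
tool_pos: [0.4433, -0.3177, 0.0201]
tool_rot: [0.001, 0.712, 0.702, -0.0]
contact_force: [-0.9, -0.4, 4.5]
gripper_width: 0.292
grasp_force: 59.2
```

{"name": "servo_tool", "arguments": {
  "deltas": [
    [[10, 0, 0, 0, 0], [10, 0, 0, 0, 0], [10, 0, 0, 0.03, 0], [10, 0, 0, 0.04, 0], [10, 0, 0, 0, 0], [10, 0, 0, 0, 0], [10, 0, 0, 0, 0], [10, 0, 0, 0, 0]]
  ]
}}

```text
time: 30.3
tool_pos: [0.4417, -0.3162, 0.0869]
tool_rot: [-0.002, 0.712, 0.702, -0.0]
contact_force: [0.1, -0.2, -2.5]
gripper_width: 0.289
grasp_force: 59.5
```

{"name": "servo_tool", "arguments": {
  "deltas": [
    [[10, 0.02, 0.0275, 0, 8.2], [10, 0.02, 0.0275, 0, 8.2], [10, 0.02, 0.0275, 0, 8.2], [10, 0.02, 0.0275, 0, 8.2], [10, 0.02, 0.0275, 0, 8.2], [10, 0.02, 0.0275, 0, 8.2], [10, 0.02, 0.0275, 0, 8.2], [10, 0.02, 0.0275, 0, 8.2]]
  ]
}}

```text
time: 31.1
tool_pos: [0.6026, -0.0958, 0.0874]
tool_rot: [-0.001, 0.215, 0.977, 0.0]
contact_force: [0.4, -0.4, -0.7]
gripper_width: 0.284
grasp_force: 59.6
```

{"name": "servo_tool", "arguments": {
  "deltas": [
    [[10, 0.02, 0.0275, 0, 8.2], [10, 0.02, 0.0275, 0, 8.2], [10, 0.0278, 0.0263, 0, 8.1], [10, 0, 0, 0, 0], [10, 0, 0, -0.03, 0], [10, 0, 0, 0, 0], [10, 0, 0, 0, 0], [10, 0, 0, 0, 0]]
  ]
}}

```text
time: 31.9
tool_pos: [0.6707, -0.0165, 0.0598]
tool_rot: [0.0, 0.006, 1.0, -0.0]
contact_force: [0.1, 0.1, -2.2]
gripper_width: 0.29
grasp_force: 59.6
```

Run:
```python
from h import *
s=manip.state(); print(s["tool_pos"],s["tool_rot"],s["gripper_width"])
f=grab_frame("side")
cv2.imwrite("pics/s8.png",cv2.resize(f["pixels"][140:260,170:290,::-1],None,fx=4,fy=4,interpolation=cv2.INTER_CUBIC))
```

```text
[ 0.6706718  -0.01651493  0.05979555] [ 1.42008769e-04  6.31567103e-03  9.99980045e-01 -3.94224960e-05] 0.29031363396608045
```

View pics/s8.png

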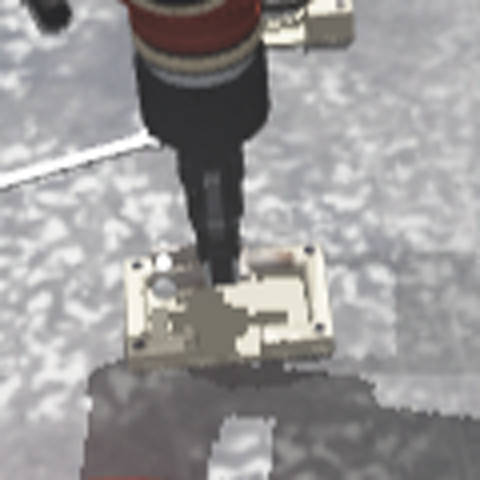

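The clevis hangs lengthwise over the oblong nest, fork at (163,275) and shank near (275,255). I'll lower it.

{"name": "servo_tool", "arguments": {
  "deltas": [
    [[10, 0, 0, -0.01, 0], [10, 0, 0, -0.008, 0], [10, 0, 0, -0.006, 0], [10, 0, 0, -0.004, 0], [10, 0, 0, -0.003, 0], [10, 0, 0, -0.0015, 0], [10, 0, 0, 0, 0], [10, 0, 0, 0, 0]]
  ]
}}

```text
time: 32.75
tool_pos: [0.6709, -0.0161, 0.0271]
tool_rot: [0.0, 0.006, 1.0, -0.0]
contact_force: [-0.2, 0.4, -1.6]
gripper_width: 0.291
grasp_force: 59.6
```

{"name": "servo_tool", "arguments": {
  "deltas": [
    [[10, 0, 0, -0.001, 0], [10, 0, 0, -0.0005, 0], [10, 0, 0, 0, 0], [10, 0, 0, 0, 0], [10, 0, 0, 0, 0], [10, 0, 0, 0, 0], [10, 0, 0, 0, 0], [10, 0, 0, 0, 0]]
  ]
}}

```text
time: 33.55
tool_pos: [0.6711, -0.0161, 0.0261]
tool_rot: [0.0, 0.006, 1.0, -0.0]
contact_force: [-1.8, 0.1, 5.0]
gripper_width: 0.288
grasp_force: 60.4
```

Floor contact. I'll release, retreat and move aside.

{"name": "servo_tool", "arguments": {
  "deltas": [
    [[50, 0, 0, 0, 0], [50, 0, 0, 0, 0], [50, 0, 0, 0, 0], [50, 0, 0, 0.02, 0], [50, 0, 0, 0.045, 0], [50, 0, 0, 0.045, 0], [50, -0.03, 0.03, 0.03, 0], [50, -0.03, 0.03, 0.03, 0]]
  ]
}}

```text
time: 34.35
tool_pos: [0.613, 0.0417, 0.1949]
tool_rot: [0.001, 0.007, 1.0, 0.0]
contact_force: [0.9, 0.1, 1.0]
gripper_width: 0.498
grasp_force: 0.0
```

{"name": "servo_tool", "arguments": {
  "deltas": [
    [[50, -0.03, 0.035, 0, 0], [50, -0.03, 0.035, 0, 0], [50, -0.03, 0.035, 0, 0], [50, -0.03, 0.035, 0, 0], [50, 0, 0.04, 0, 0], [50, 0, 0, 0, 0], [50, 0, 0, 0, 0], [50, 0, 0, 0, 0]]
  ]
}}

```text
time: 35.15
tool_pos: [0.4932, 0.2211, 0.1928]
tool_rot: [-0.0, 0.006, 1.0, -0.0]
contact_force: [-0.8, -0.5, 0.4]
gripper_width: 0.501
grasp_force: 0.0
```

Run:
```python
from h import *
g=grab_frame("top"); p=cloud(g)
cv2.imwrite("pics/t9.png",cv2.resize(g["pixels"][125:260,135:445,::-1],None,fx=2.58,fy=2.58,interpolation=cv2.INTER_CUBIC))
m=(np.abs(p[...,0]-.671)<.05)&(np.abs(p[...,1]+.016)<.024)&(p[...,2]>.0165); q=p[m]
print(q.mean(0),np.percentile(q[:,2],[50,95]),cv2.minAreaRect((q[:,:2]*1000).astype(np.float32)))
```

```text
[ 0.68098881 -0.01639951  0.02011612] [0.01979146 0.02489188] ((673.2718505859375, -10.70368766784668), (36.83835983276367, 89.0726318359375), 81.12774658203125)
```

View pics/t9.png

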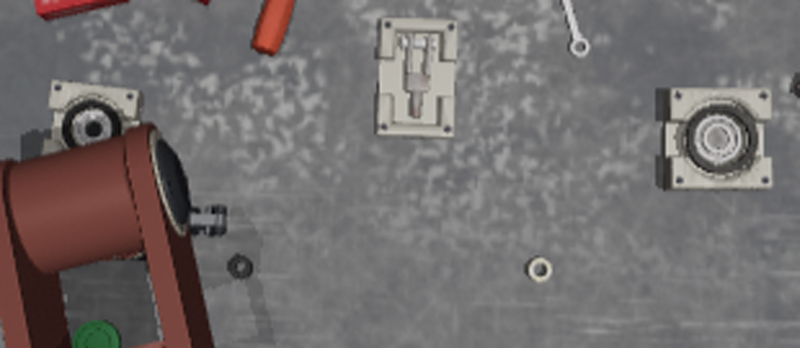

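The clevis lies centred in the oblong nest at (417,75). Both round nests hold their bearing and seal, and the arm is clear, so I'm handing in.

```bash
python3 -c "
from plant import manip
print(manip.job_done())"
```

```text
the job is handed in; nothing more can be done
None
```

The job is handed in at about 35 s of the 115 s limit: both bearings, both seals and the clevis look seated in their nests and released with the arm clear, though the hand-in returned no verdict.

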